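# Open a press-and-turn safety cap and lay it in the dish

## Robot

A 7-joint arm with a two-finger parallel gripper is mounted at the origin on a cart in front of the work surface, level with it; the furniture and walls round the work are solid. World frame = base frame: x ahead of the robot, y to its left, z up, the work surface at z = 0. Lengths are in mm, angles in rad, forces in N, time in s.
With the tool pointing down it reaches from about 425 to 1025 mm from the base axis. Payload 3.6 kg.
Tool frame: the origin (TCP) lies at the very end of the fingers, on their centre line; the grasp point (between the pads) lies manip.tcp_to_grasp behind it (manip.tcp_to_grasp is the distance from the TCP to the grasp point, in mm); z points along the fingers, y is the direction in which the jaws open and shut (so a half turn about z gives the same grasp; the last joint's range is limited). The gripper opens to 85 mm and grips with 20 to 120 N. Pads are 22 mm wide; open, the fingers measure 114 mm over their backs; the gripper's body (76 mm by 85 mm) begins 54 mm behind the grasp point. The pads swing forward as they close: fully open they stand 13 mm farther back than shut.
Start: joints at [-1.375, 0.591, 0.048, 1.609, -0.033, 0.943, -0.034], TCP at [207.172, 694.773, 231.302] pointing down, gripper open.
Joint ranges: [-2.69, 2.69], [-0.47, 2.24], [-1.27, 1.36], [0.19, 2.51], [-1.53, 4.68], [0.08, 2.07], [-3.09, 3.09]. Speed limits (rad/s): [2.57, 2.57, 3.14, 3.14, 3.14, 3.14, 3.14].

## Interface

Orientations are given as a unit quaternion [w, x, y, z].
In Python, from cell import manip gives the robot as it stands.
- The arm moves only by the shell command python3 -m crank 'ROWS'. ROWS is JSON, a list of rows, each an object of numbers: "rx", "ry", "rz": the turn, a rotation vector about the tool's x, y, z in rad; "dx", "dy", "dz": the shift along the tool's x, y, z in m; "hand": the finger opening in m, from 0 to 0.0854. In form: [{"rx": .., "ry": .., "rz": .., "dx": .., "dy": .., "dz": .., "hand": ..}, ...]. A call has 1 to 20 rows; each row shifts and turns the commanded pose from where the row before left it, along the tool's axes as they then stand; what a row does not reach is not made up. A row lasts 1/12 s, in which the tool goes at most 41.7 mm and 7.16 degrees, less where a joint would pass 70% of its speed; a pose out of reach is approached as far as the arm can. A call with a gripper value outside its range is refused whole. The fingers move at their own pace and stop on an object; the grip force is fixed at half the most. Time passes only in rows, so rows that do not move let the fingers close. It gives the time, the measured TCP pose, the force and the opening at its end, in the units of the state.
- manip.get_state(): the state, without advancing time (a new reading comes with each control period).
- manip.snapshot(name): name is "scene" or "side" or "wrist"; returns a dict with "color" (480x640x3 uint8, blue, green, red), "fx", "fy", "cx", "cy" (pixels), "rvec" (rotation vector, rad) and "tvec" (3), from world to camera coordinates, as OpenCV has them; the wrist camera has in their place "tool_from_camera" (4x4, takes a point from camera to tool coordinates, whose origin is the TCP and whose axes are the flange's). Camera axes: x right, y down, z forward; pixel columns grow to the right and rows downward; lengths in mm; the calibration is good to about 2 mm. A picture is of the moment at which its call begins: read the wrist's pose just before it. There is no depth.
- manip.close_job(): hands the job in, once; it reports no verdict.
The state is a dict: "time": time; "joint_positions": joint angles; "joint_velocities": joint speeds; "joint_torque": joint torques, N m; "tool_pos": TCP position; "tcp_rot": TCP orientation; "contact_force": force on the tool from outside, world axes, zero at the start; "torque": the same for the moment, N m; "grip_width": opening from 0.0 (shut) to 1.0 (fully open).
Only numpy, scipy, OpenCV 4.12 (cv2) and the standard library are available. Lean on these libraries where they do the work, as an engineer would, in place of code of your own. Each camera call takes 0.05 s, during which the arm holds its last target. There are 200 camera calls.

## Task

Take the red child-resistant cap off the clamped white bottle: press it slowly down against its spring, until it bottoms lightly, without ramming it onto the neck or forcing it round, turn it anticlockwise (seen from above) while it is down until it comes free, and lift it off. Then set the cap down the right way up, flat inside the black round dish, without dropping it, and leave the beaker, the lidded tin and the brass weight where they stand.

Things in the scene. Friction and masses are not known exactly. Their poses are not given: they have to be found in the camera images.
- bottle: squat white bottle with a blue band, 92 mm across, clamped upright in a round dark steel foot 124 mm across that is fixed to the bench. Origin: centre of the foot's underside, z up. The neck's bayonet flange locks two lugs inside the cap; locked, the x axes of bottle and cap agree to about 2 degrees
- cap_seat (a point): where the centre of the cap's underside sits when locked, 114 mm above the bottle's origin. To turn, the cap must be pressed below this by a depth that differs from bottle to bottle, 2 to 10 mm; 1 mm lower than that depth it bottoms on the neck's hard rim. The seal's spring pushes up with 4 N at first movement plus 0.8 N per mm: 6 to 12 N where it comes free, then hard (friction adds up to 6 N)
- neck_rim: the neck's locking ring (white tube, 46 mm outside: the rim onto which the cap bottoms and the teeth that lock the lugs); origin: same as the bottle's, whatever its depth. More than 22 N on it, on top of the spring (ramming the cap down; 5 mm/s is slow enough, or forcing it round while not pressed far enough), is too much
- cap: red cap, 60 g, 65.5 mm tall: hollow skirt 68 mm across, 31.5 mm tall, with a flat shoulder on top, and above it a ribbed round grip 46 mm across, 34 mm tall, to be gripped on any side; fingertips may rest and push on the 11 mm wide shoulder round the grip. White arrow on top: opening direction. Origin: centre of its underside, z up; x runs through its two lugs
- cap_grip (a point): point on the cap's axis half-way up its ribbed grip, 48.5 mm above the cap's underside and 17 mm above the shoulder
- dish: loose round black dish, 100 mm across, 14 mm tall, with a rim 3 mm thick; origin: centre of its underside, z up. Its floor is 4 mm above that and 92 mm across, so the 68 mm cap lies inside
- beaker_mid (a point): middle of a loose white plastic beaker, 66 mm across, 85 mm tall (bystander)
- tin_mid (a point): middle of a loose grey lidded tin, 68 mm across, 45 mm tall (bystander)
- brass_weight_mid (a point): middle of a loose brass weight, 38 mm across, 40 mm tall (bystander)
- neck_gap (a point): middle of one of the two gaps in the flange (under the cap), 29.5 mm from the bottle's axis. With the cap turned 52 to 74 degrees anticlockwise (from above) its lugs stand in the gaps: the spring lifts it to its first height and it pulls straight up. A solid stop ends the turn at 76. Short of 52 degrees the flange holds the cap down. It cannot turn clockwise from the lock
Things that resemble listed ones, but are neither listed nor needed, are in the scene too. What is meant by the bottle is not green, and is the larger of those in its own colour. Of the things that look like the dish, take the one that is farthest to the robot's right at the start.

How it is judged:
By the outcome, as a careful person would: the job done as asked, in the order asked, and still so for the second after the job is handed in, with the robot touching nothing.
It also fails if it takes over 64 s, if anything falls off the work surface, if the arm or the gripper's body presses on something with over 40 N, if the wrist force passes 120 N, or if a joint passes its speed limit or range.

## Working session

There is one attempt and no reset: what is moved stays moved. The work goes in short steps, Python scripts to look and compute and a shell command to move; the robot and the scene stay as the last step left them, time stands still between calls to the robot, and variables do not carry over. Pictures are saved under pics/ and viewed, about 8 in all and at most 12, crops included, and the job is handed in when it is done.

```bash
ls; mkdir -p pics
cat > h.py <<'E'
import numpy as np,cv2
from cell import manip
from scipy.spatial.transform import Rotation as R
def ray(s,uv,st=None):
    uv=np.atleast_2d(np.array(uv,float))
    d=np.c_[(uv[:,0]-s['cx'])/s['fx'],(uv[:,1]-s['cy'])/s['fy'],np.ones(len(uv))]
    if 'rvec' in s:
        Rm=cv2.Rodrigues(np.array(s['rvec'],float))[0]; t=np.array(s['tvec'],float).ravel()
        return -Rm.T@t, d@Rm
    T=np.array(s['tool_from_camera']); q=st['tcp_rot']; Rt=R.from_quat([q[1],q[2],q[3],q[0]]).as_matrix()
    return np.array(st['tool_pos'])+Rt@T[:3,3], d@(Rt@T[:3,:3]).T
def plane(s,uv,z,st=None):
    o,d=ray(s,uv,st); return o+d*((z-o[2])/d[:,2])[:,None]
E
python3 - <<'E'
from h import *
import pickle
st=manip.get_state();print(st, manip.tcp_to_grasp)
S={}
for n in("scene","side","wrist"):
    s=manip.snapshot(n);S[n]=s;cv2.imwrite(f"pics/{n}0.png",s['color'])
    print(n,{k:v for k,v in s.items() if k!='color'})
pickle.dump((st,S),open('s0.pkl','wb'))
E
```

```text
pics
{'time': 0.0, 'joint_positions': array([-1.37451075,  0.59208576,  0.04829048,  1.60982344, -0.03333439,
        0.94268397, -0.03371285]), 'joint_velocities': array([-0.00030049, -0.00072832,  0.00219172,  0.00095894, -0.00023231,
        0.00245435,  0.00020001]), 'joint_torque': array([-9.28259869e-04, -5.48688269e+01,  1.54609490e+00, -1.98130864e+01,
        9.40025813e-03,  8.28078249e-03,  7.49359913e-06]), 'tool_pos': array([206.91132263, 693.99215802, 230.16431387]), 'tcp_rot': array([-1.13795649e-04,  1.44358948e-01,  9.89524779e-01, -1.09188965e-03]), 'contact_force': array([-1.12864526,  0.25173777, -0.54420846]), 'torque': array([0.05463848, 0.03645262, 0.01420368]), 'grip_width': 0.9954353227627478} 18.700000000000003
scene {'fx': 454.3809574186498, 'fy': 454.3809574186498, 'cx': 318.07515177465365, 'cy': 240.6304646353222, 'rvec': array([ 1.06959176, -2.47643788,  0.96302327]), 'tvec': array([455.58693599, 356.18375718, 675.43143977])}
side {'fx': 544.1132215522699, 'fy': 544.1132215522699, 'cx': 333.32938920253656, 'cy': 239.0800969262686, 'rvec': array([ 1.89095937, -0.36961249,  0.29005409]), 'tvec': array([-502.52086365,  212.36061265,  760.40404712])}
wrist {'fx': 337.77320183555605, 'fy': 337.77320183555605, 'cx': 321.19360614684183, 'cy': 237.50109582337984, 'tool_from_camera': array([[ 8.64821336e-04, -9.53813007e-01, -3.00399734e-01,
         7.65554809e+01],
       [ 9.99998041e-01,  1.35977379e-03, -1.43858412e-03,
         1.55944337e+00],
       [ 1.78061593e-03, -3.00397901e-01,  9.53812314e-01,
        -1.43370596e+02],
       [ 0.00000000e+00,  0.00000000e+00,  0.00000000e+00,
         1.00000000e+00]])}
```

View pics/scene0.png

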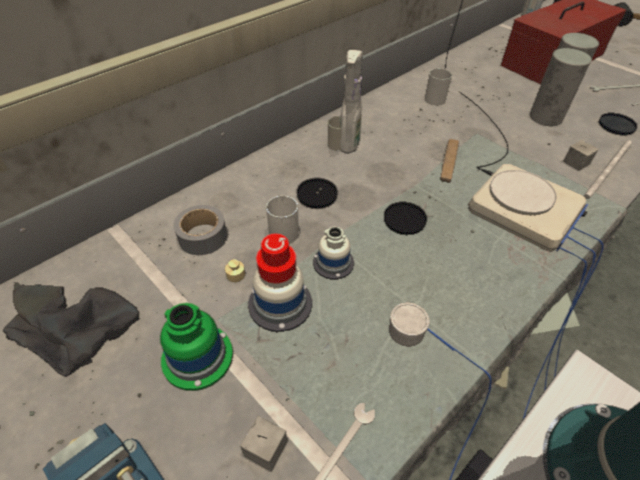

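View pics/side0.png

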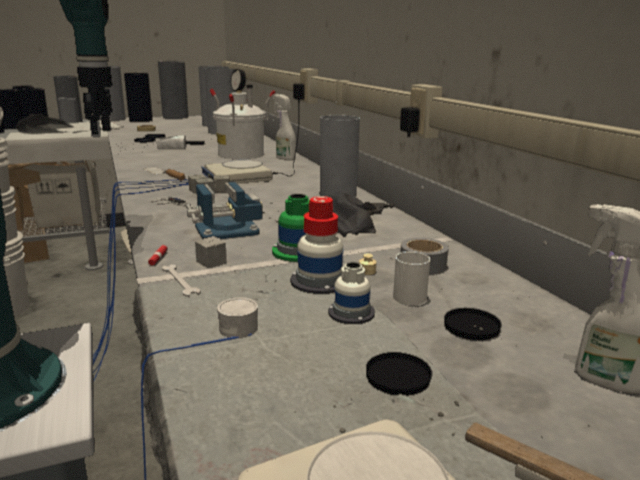

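The scene view shows the white bottle with the red cap at (278,285). Lookalikes are the small white one at (334,253) and the green one at (195,345). Dark discs are at (317,193), (405,218) and (618,124). The beaker is at (283,220), the tin at (409,323) and the brass weight at (235,269). The side view shows the cap at (321,215) and discs at (398,373) and (472,323). I choose the white bottle with the red cap and will measure now.

Run:
```python
from h import *
import pickle
st,S=pickle.load(open('s0.pkl','rb'))
def comp(n,mask):
    k,l,s,c=cv2.connectedComponentsWithStats(mask.astype(np.uint8)); return [(i,s[i],c[i]) for i in range(1,k) if s[i][4]>60],l
red={}
for n in("scene","side"):
    im=S[n]['color'].astype(int);b,g,r=im[...,0],im[...,1],im[...,2]
    cs,l=comp(n,(r>120)&(g<70)&(b<70))
    for i,s,c in cs: print(n,'red',s,c)
    cs,l=comp(n,(im.max(2)<42))
    for i,s,c in cs:
        if s[4]>300:
            cc,_=cv2.findContours((l==i).astype(np.uint8),0,1);e=cv2.fitEllipse(cc[0])
            p=plane(S[n],[e[0]],14)[0];print(n,'dark',s,np.round(e[0],1),np.round(e[1]),p.round(),np.hypot(*p[:2]).round())
s=S['scene']
for nm,uv,z in(('captop',(276,242),179.5),('tin',(409,314),45),('beaker',(283,205),85),('brass',(235,266),40),('green',(183,315),110),('smallwhite',(335,234),70)):
    print(nm,plane(s,[uv],z).round())
print('side captop',plane(S['side'],[(321,201)],179.5).round())
for n in S:
    if n!='wrist': print(n,ray(S[n],[(320,240)])[0].round())
im=s['color'][120:400,130:450]; cv2.imwrite('pics/c1.png',cv2.resize(im,None,fx=2.4,fy=2.1,interpolation=2)[:600,:800])
```

```text
scene red [ 537    0   87   37 1578] [576.97908745  14.96831432]
scene red [516  12  25  17 146] [529.45890411  19.78767123]
scene red [257 234  39  40 772] [275.17227979 254.61787565]
scene dark [298 179  39  29 876] [316.6 193. ] [28. 39.] [764. -92.  14.] 769.0
scene dark [ 385  202   41   32 1017] [404.7 218. ] [31. 41.] [ 568. -179.   14.] 595.0
scene dark [ 605  404   35   76 1920] [624.5 444.6] [36. 78.] [ 24. -42.  14.] 48.0
scene dark [ 566  413   44   67 1339] [589.6 450.7] [39. 66.] [57.  6. 14.] 57.0
side red [304 212  34  10 151] [320.12582781 217.62913907]
side dark [  60    0   48   56 1983] [87.1 23.2] [44. 67.] [ 1.5400e+02 -2.1853e+04  1.4000e+01] 21853.0
side dark [  77   67   36   67 1613] [96.1 93.1] [32. 73.] [ 217. 4539.   14.] 4544.0
side dark [ 124   73   28   49 1116] [137.9  96.2] [25. 58.] [ 539. 4201.   14.] 4235.0
side dark [   0   86   66   47 1876] [ 25.2 109.3] [45. 66.] [-230. 3389.   14.] 3397.0
side dark [400 108  20  29 431] [409.3 120. ] [19. 28.] [2050. 2295.   14.] 3077.0
side dark [   0  195   17  153 1130] [  5.9 306.7] [ 13. 185.] [ 14. 241.  14.] 242.0
side dark [ 445  309   56   32 1389] [472.1 323.9] [30. 57.] [ 762. -109.   14.] 769.0
side dark [   0  339   62   89 2552] [ 24.6 380.3] [56. 81.] [ 67. -20.  14.] 70.0
side dark [ 367  353   64   42 2192] [398.3 373.5] [41. 65.] [ 566. -196.   14.] 599.0
side dark [ 59 458  28  22 450] [ 73.8 470. ] [21. 28.] [ 134. -230.   14.] 266.0
captop [[588. 168. 180.]]
tin [[390.  34.  45.]]
beaker [[727.  40.  85.]]
brass [[696. 193.  40.]]
green [[619. 342. 110.]]
smallwhite [[604.   9.  70.]]
side captop [[584. 160. 180.]]
scene [180. 467. 735.]
side [ 202. -785.  468.]
```

View pics/c1.png

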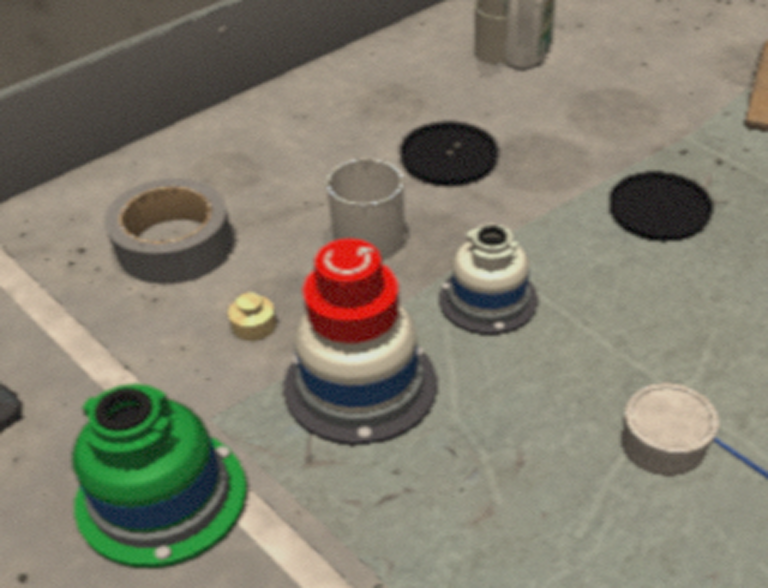

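The crop confirms the choice: large white bottle with blue band and red cap, clearly bigger than the uncapped small white one, and the green one is excluded. Next I check the third dark disc at scene (618,124), which may be farther right.

Run:
```python
from h import *
import pickle
st,S=pickle.load(open('s0.pkl','rb'));s=S['scene']
p=plane(s,[(600,124),(636,124),(618,124),(618,114),(618,134)],14);print(p.round())
p=plane(s,[(385,218),(425,218),(405,202),(405,234)],14);print(p.round())
a=cv2.resize(s['color'][100:150,590:640],(390,390),interpolation=2);b=cv2.resize(s['color'][190:245,375:435],(400,390),interpolation=2)
cv2.imwrite('pics/c2.png',np.hstack([a,b]))
for z,uv in((179.5,(276,242)),):print()
# cap axis: triangulate top-ellipse centres
o1,d1=ray(s,[(276.5,243)]);o2,d2=ray(S['side'],[(321,201.5)])
A=np.c_[d1[0],-d2[0]];x=np.linalg.lstsq(A,o2-o1,rcond=None)[0];print('tri',o1+d1[0]*x[0],o2+d2[0]*x[1])
```

```text
[[ 430. -879.   14.]
 [ 361. -954.   14.]
 [ 396. -916.   14.]
 [ 417. -969.   14.]
 [ 375. -867.   14.]]
[[ 598. -147.   14.]
 [ 536. -213.   14.]
 [ 601. -221.   14.]
 [ 536. -141.   14.]]

tri [587.48750659 167.59612699 176.69053841] [586.77816302 167.70595108 176.11411848]
```

View pics/c2.png

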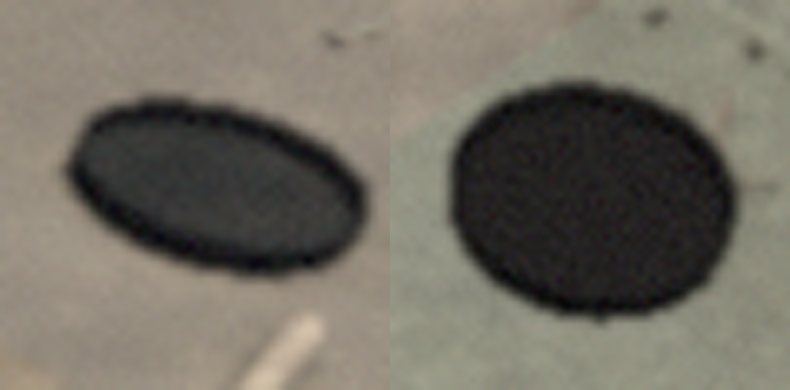

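The two near discs are identical black ones. The disc at (396,-916) has a grey floor, so I'll check it from closer before deciding. First leg: go up and toward the bottle.

```bash
python3 -m crank '[{"dx":-0.0288,"dy":-0.023,"dz":-0.0077},{"dx":-0.0288,"dy":-0.023,"dz":-0.0077},{"dx":-0.0288,"dy":-0.023,"dz":-0.0077},{"dx":-0.0288,"dy":-0.023,"dz":-0.0077},{"dx":-0.0288,"dy":-0.023,"dz":-0.0077},{"dx":-0.0288,"dy":-0.023,"dz":-0.0077},{"dx":-0.0288,"dy":-0.023,"dz":-0.0077},{"dx":-0.0288,"dy":-0.023,"dz":-0.0077},{"dx":-0.0288,"dy":-0.023,"dz":-0.0077},{"dx":-0.0288,"dy":-0.023,"dz":-0.0077},{"dx":-0.0288,"dy":-0.023,"dz":-0.0077},{"dx":-0.0288,"dy":-0.023,"dz":-0.0077},{"dx":-0.0288,"dy":-0.023,"dz":-0.0077}]'
python3 -c "
from h import *
print(manip.get_state()['joint_positions'].round(2))"
```

```text
[-1.37  0.59  0.05  1.61 -0.03  0.94 -0.03]$[0]: bad value
```

```bash
python3 -m crank '[{"rx":0,"ry":0,"rz":0,"dx":-0.0288,"dy":-0.023,"dz":-0.0077,"hand":0.085}]'
python3 -c "
from h import *
print(manip.get_state()['joint_positions'].round(2))"
```

```text
time: 0.23
tool_pos: [219.8, 669.6, 236.7]
tcp_rot: [-0.003, 0.139, 0.99, 0.001]
contact_force: [-1.3, 0.8, 0.0]
grip_width: 0.993
[-1.34  0.56  0.04  1.65 -0.04  0.93  0.01]
```

```bash
python3 -m crank '[{"rx":0,"ry":0,"rz":0,"dx":-0.0288,"dy":-0.023,"dz":-0.0077,"hand":0.085},{"rx":0,"ry":0,"rz":0,"dx":-0.0288,"dy":-0.023,"dz":-0.0077,"hand":0.085},{"rx":0,"ry":0,"rz":0,"dx":-0.0288,"dy":-0.023,"dz":-0.0077,"hand":0.085},{"rx":0,"ry":0,"rz":0,"dx":-0.0288,"dy":-0.023,"dz":-0.0077,"hand":0.085},{"rx":0,"ry":0,"rz":0,"dx":-0.0288,"dy":-0.023,"dz":-0.0077,"hand":0.085},{"rx":0,"ry":0,"rz":0,"dx":-0.0288,"dy":-0.023,"dz":-0.0077,"hand":0.085},{"rx":0,"ry":0,"rz":0,"dx":-0.0288,"dy":-0.023,"dz":-0.0077,"hand":0.085},{"rx":0,"ry":0,"rz":0,"dx":-0.0288,"dy":-0.023,"dz":-0.0077,"hand":0.085},{"rx":0,"ry":0,"rz":0,"dx":-0.0288,"dy":-0.023,"dz":-0.0077,"hand":0.085},{"rx":0,"ry":0,"rz":0,"dx":-0.0288,"dy":-0.023,"dz":-0.0077,"hand":0.085},{"rx":0,"ry":0,"rz":0,"dx":-0.0288,"dy":-0.023,"dz":-0.0077,"hand":0.085},{"rx":0,"ry":0,"rz":0,"dx":-0.0288,"dy":-0.023,"dz":-0.0077,"hand":0.085}]'
python3 -c "
from h import *
st=manip.get_state();print(st['joint_positions'].round(2),st['tool_pos'],st['tcp_rot'])
s=manip.snapshot('wrist');cv2.imwrite('pics/w1.png',s['color'])
import pickle;pickle.dump((st,s),open('w1.pkl','wb'))"
```

```text
time: 1.23
tool_pos: [481.0, 299.4, 331.7]
tcp_rot: [-0.0, 0.144, 0.99, -0.0]
contact_force: [0.6, 0.2, 0.1]
grip_width: 0.992
[-0.75  0.29  0.15  1.87 -0.05  0.99  0.7 ] [481.03663663 299.44762126 331.69527243] [-1.30245343e-04  1.44369618e-01  9.89523822e-01 -5.36431423e-05]
```

View pics/w1.png

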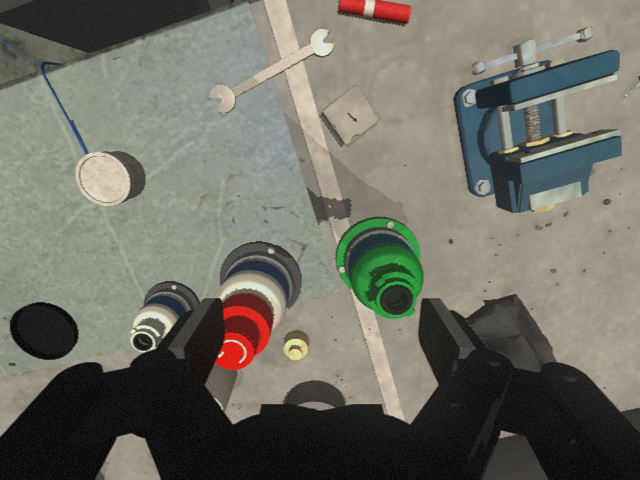

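The wrist view shows the red cap at (232,350), the arrow on top, the disc (dish) at (44,330), the tin at (104,178), brass at (296,345) and green at (395,295). Now I look at the far disc.

```bash
python3 -m crank '[{"rx":0,"ry":0,"rz":0,"dx":-0.0133,"dy":-0.0377,"dz":0,"hand":0.085},{"rx":0,"ry":0,"rz":0,"dx":-0.0133,"dy":-0.0377,"dz":0,"hand":0.085},{"rx":0,"ry":0,"rz":0,"dx":-0.0133,"dy":-0.0377,"dz":0,"hand":0.085},{"rx":0,"ry":0,"rz":0,"dx":-0.0133,"dy":-0.0377,"dz":0,"hand":0.085},{"rx":0,"ry":0,"rz":0,"dx":-0.0133,"dy":-0.0377,"dz":0,"hand":0.085},{"rx":0,"ry":0,"rz":0,"dx":-0.0133,"dy":-0.0377,"dz":0,"hand":0.085},{"rx":0,"ry":0,"rz":0,"dx":-0.0133,"dy":-0.0377,"dz":0,"hand":0.085},{"rx":0,"ry":0,"rz":0,"dx":-0.0133,"dy":-0.0377,"dz":0,"hand":0.085},{"rx":0,"ry":0,"rz":0,"dx":-0.0133,"dy":-0.0377,"dz":0,"hand":0.085},{"rx":0,"ry":0,"rz":0,"dx":-0.0133,"dy":-0.0377,"dz":0,"hand":0.085},{"rx":0,"ry":0,"rz":0,"dx":-0.0133,"dy":-0.0377,"dz":0,"hand":0.085},{"rx":0,"ry":0,"rz":0,"dx":-0.0133,"dy":-0.0377,"dz":0,"hand":0.085},{"rx":0,"ry":0,"rz":0,"dx":-0.0133,"dy":-0.0377,"dz":0,"hand":0.085},{"rx":0,"ry":0,"rz":0,"dx":-0.0133,"dy":-0.0377,"dz":0,"hand":0.085},{"rx":0,"ry":0,"rz":0,"dx":-0.0133,"dy":-0.0377,"dz":0,"hand":0.085},{"rx":0,"ry":0,"rz":0,"dx":-0.0133,"dy":-0.0377,"dz":0,"hand":0.085},{"rx":0,"ry":0,"rz":0,"dx":-0.0133,"dy":-0.0377,"dz":0,"hand":0.085},{"rx":0,"ry":0,"rz":0,"dx":-0.0133,"dy":-0.0377,"dz":0,"hand":0.085},{"rx":0,"ry":0,"rz":0,"dx":-0.0133,"dy":-0.0377,"dz":0,"hand":0.085}]'
python3 -c "
from h import *
st=manip.get_state();print(st['joint_positions'].round(2),st['tool_pos'],st['tcp_rot'])
s=manip.snapshot('wrist');cv2.imwrite('pics/w2.png',s['color'])
import pickle;pickle.dump((st,s),open('w2.pkl','wb'))"
```

```text
time: 2.87
tool_pos: [518.0, -458.8, 330.9]
tcp_rot: [-0.0, 0.144, 0.99, 0.0]
contact_force: [1.1, 0.2, -0.1]
grip_width: 0.995
[ 0.37  0.49  0.44  1.6  -0.23  1.1   2.15] [ 517.96266632 -458.78707402  330.89546989] [-2.56853745e-04  1.44242920e-01  9.89542219e-01  3.33520091e-04]
```

View pics/w2.png

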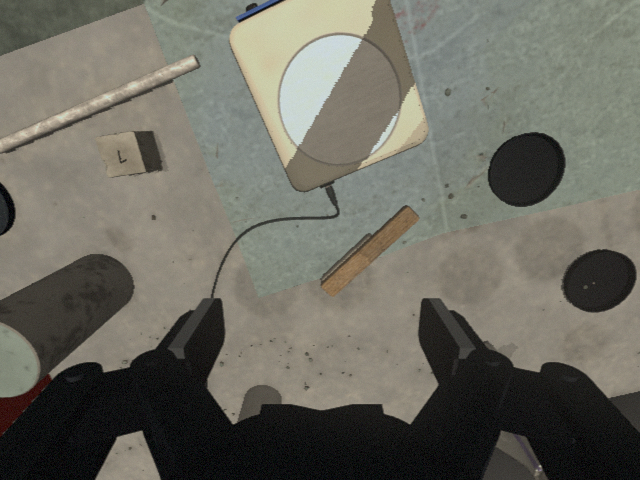

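The far disc is just visible at the left edge (0,208), the near discs at (526,170) and (598,280), the latter with specks. I'll compare colours and sizes numerically.

```bash
python3 - <<'E'
from h import *
import pickle
st,s=pickle.load(open('w2.pkl','rb'));im=s['color']
for nm,(u,v) in dict(d3=(3,208),d2=(526,170),d1=(598,275)).items():
    print(nm,im[v-4:v+4,max(u-3,0):u+3].reshape(-1,3).mean(0).round(1),plane(s,[(u,v)],4,st).round())
_,S=pickle.load(open('s0.pkl','rb'));q=S['scene']['color']
for u,v in((618,124),(405,218),(317,195)):print(q[v-2:v+3,u-3:u+4].reshape(-1,3).mean(0).round(1))
o=[]
for x0,y0,x1,y1 in((0,160,60,260),(470,110,580,230),(550,230,640,330)):
    c=cv2.convertScaleAbs(im[y0:y1,x0:x1],alpha=2.5);o.append(cv2.resize(c,(c.shape[1]*400//c.shape[0]*1,400),interpolation=2))
cv2.imwrite('pics/c3.png',np.hstack(o)[:,:]) ;print(np.hstack(o).shape)
E
python3 -c "
import cv2;a=cv2.imread('pics/c3.png');cv2.imwrite('pics/c3.png',cv2.resize(a,None,fx=790/a.shape[1],fy=790/a.shape[1]))"
```

```text
d3 [45.9 45.7 43. ] [[ 416. -899.    4.]]
d2 [34.1 35.  35.4] [[ 573. -181.    4.]]
d1 [35.3 36.9 38.8] [[762. -94.   4.]]
[54.9 56.2 56. ]
[32.5 32.1 35.3]
[33.7 34.6 37.8]
(400, 966, 3)
```

View pics/c3.png

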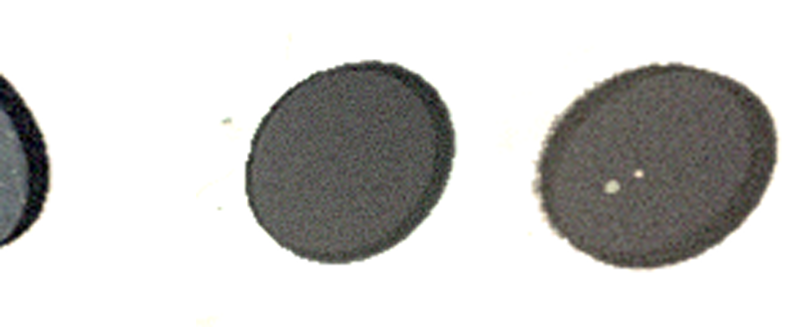

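The far disc has a bluish, glassy floor and a blacker rim, unlike the two identical near discs. I tilt the camera briefly to see the whole of it.

```bash
python3 -m crank '[{"rx":0.12,"ry":0,"rz":0,"dx":0,"dy":0,"dz":0,"hand":0.085},{"rx":0.12,"ry":0,"rz":0,"dx":0,"dy":0,"dz":0,"hand":0.085},{"rx":0.12,"ry":0,"rz":0,"dx":0,"dy":0,"dz":0,"hand":0.085}]'
python3 -c "
from h import *
st=manip.get_state()
s=manip.snapshot('wrist');im=s['color']
import pickle;pickle.dump((st,s),open('w3.pkl','wb'))
cv2.imwrite('pics/w3.png',cv2.convertScaleAbs(cv2.resize(im[100:300,0:260],(780,600),interpolation=2),alpha=1.8))"
```

```text
time: 3.17
tool_pos: [517.6, -459.2, 332.2]
tcp_rot: [-0.025, 0.144, 0.973, -0.18]
contact_force: [-0.2, 0.4, -1.0]
grip_width: 1.0
```

View pics/w3.png

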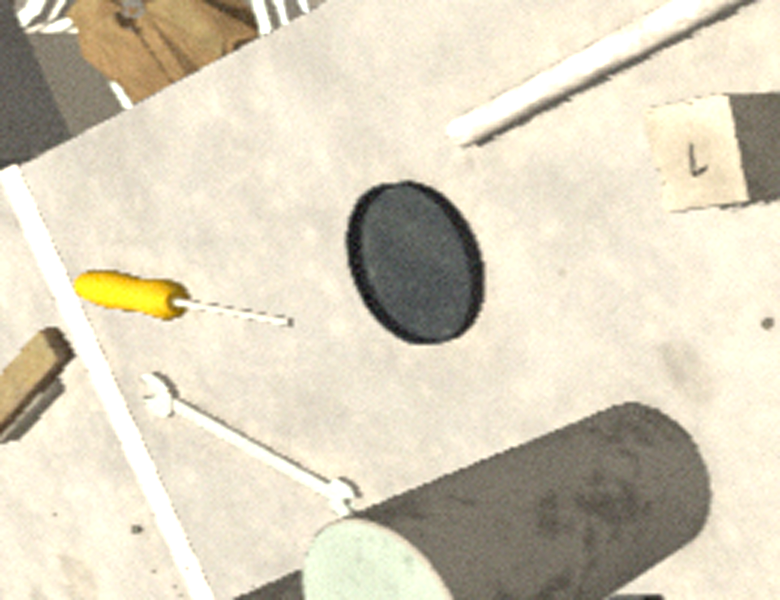

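The far disc at crop (415,260) is a glossy blue-grey plate with a black edge, a different thing from the twin black dishes. Of the twins, the rightmost is the one at about (567,-187), so I choose that. Now level the tool and fly over the cap.

```bash
python3 -m crank '[{"rx":-0.12,"ry":0,"rz":0,"dx":0,"dy":0,"dz":0,"hand":0.085},{"rx":-0.12,"ry":0,"rz":0,"dx":0,"dy":0,"dz":0,"hand":0.085},{"rx":-0.12,"ry":0,"rz":0,"dx":0,"dy":0,"dz":0,"hand":0.085},{"rx":0,"ry":0,"rz":0,"dx":0.0071,"dy":0.0388,"dz":0,"hand":0.085},{"rx":0,"ry":0,"rz":0,"dx":0.0071,"dy":0.0388,"dz":0,"hand":0.085},{"rx":0,"ry":0,"rz":0,"dx":0.0071,"dy":0.0388,"dz":0,"hand":0.085},{"rx":0,"ry":0,"rz":0,"dx":0.0071,"dy":0.0388,"dz":0,"hand":0.085},{"rx":0,"ry":0,"rz":0,"dx":0.0071,"dy":0.0388,"dz":0,"hand":0.085},{"rx":0,"ry":0,"rz":0,"dx":0.0071,"dy":0.0388,"dz":0,"hand":0.085},{"rx":0,"ry":0,"rz":0,"dx":0.0071,"dy":0.0388,"dz":0,"hand":0.085},{"rx":0,"ry":0,"rz":0,"dx":0.0071,"dy":0.0388,"dz":0,"hand":0.085},{"rx":0,"ry":0,"rz":0,"dx":0.0071,"dy":0.0388,"dz":0,"hand":0.085},{"rx":0,"ry":0,"rz":0,"dx":0.0071,"dy":0.0388,"dz":0,"hand":0.085},{"rx":0,"ry":0,"rz":0,"dx":0.0071,"dy":0.0388,"dz":0,"hand":0.085},{"rx":0,"ry":0,"rz":0,"dx":0.0071,"dy":0.0388,"dz":0,"hand":0.085},{"rx":0,"ry":0,"rz":0,"dx":0.0071,"dy":0.0388,"dz":0,"hand":0.085},{"rx":0,"ry":0,"rz":0,"dx":0.0071,"dy":0.0388,"dz":0,"hand":0.085},{"rx":0,"ry":0,"rz":0,"dx":0.0071,"dy":0.0388,"dz":0,"hand":0.085},{"rx":0,"ry":0,"rz":0,"dx":0.0071,"dy":0.0388,"dz":0,"hand":0.085}]'
python3 -m crank '[{"rx":0,"ry":0,"rz":0.12,"dx":0,"dy":0,"dz":0,"hand":0.085},{"rx":0,"ry":0,"rz":0.12,"dx":0,"dy":0,"dz":0,"hand":0.085},{"rx":0,"ry":0,"rz":0.12,"dx":0,"dy":0,"dz":0,"hand":0.085},{"rx":0,"ry":0,"rz":0.12,"dx":0,"dy":0,"dz":0,"hand":0.085},{"rx":0,"ry":0,"rz":0.12,"dx":0,"dy":0,"dz":0,"hand":0.085},{"rx":0,"ry":0,"rz":0,"dx":0,"dy":0,"dz":0,"hand":0.085}]'
cat > capm.py <<'E'
from h import *
import pickle,sys
st=manip.get_state();s=manip.snapshot('wrist');im=s['color'].astype(int)
print('j',st['joint_positions'].round(2),'tcp',st['tool_pos'].round(1),'F',st['contact_force'].round(1))
m=((im[...,2]>90)&(im[...,1]<0.45*im[...,2])&(im[...,0]<0.45*im[...,2])).astype(np.uint8)
cc,_=cv2.findContours(m,0,1);c=max(cc,key=cv2.contourArea);print(cv2.boundingRect(c),cv2.contourArea(c))
q=st['tcp_rot'];Rt=R.from_quat([q[1],q[2],q[3],q[0]]).as_matrix()
# bright red (top face / shoulder) contours
h=s['color'][...,2];
e=cv2.fitEllipse(cv2.convexHull(c));p=plane(s,[e[0]],145.5,st)[0]
print('ellipse',np.round(e[0],1),np.round(e[1],1),'at z145.5',p.round(1),'tool delta',(Rt.T@(p-st['tool_pos'])).round(1))
cv2.imwrite(sys.argv[1],cv2.resize(s['color'][120:420,170:470],(600,600),interpolation=2));pickle.dump((st,s),open('cap.pkl','wb'))
E
python3 capm.py pics/w4.png
```

```text
time: 4.8
tool_pos: [585.9, 172.3, 331.4]
tcp_rot: [-0.001, 0.144, 0.99, 0.001]
contact_force: [1.2, 0.2, 0.5]
grip_width: 0.999
time: 5.3
tool_pos: [586.0, 170.4, 331.1]
tcp_rot: [-0.001, 0.431, 0.902, 0.0]
contact_force: [-0.9, -0.3, 0.3]
grip_width: 0.995
j [-0.67  0.37  0.43  1.78 -0.18  1.03  0.5 ] tcp [586.  170.4 331.1] F [-0.9 -0.3  0.3]
(290, 175, 67, 70) 3427.0
ellipse [323.2 209.7] [66.2 68.5] at z145.5 [586.5 174.5 145.5] tool delta [  2.5   3.  185.6]
```

View pics/w4.png

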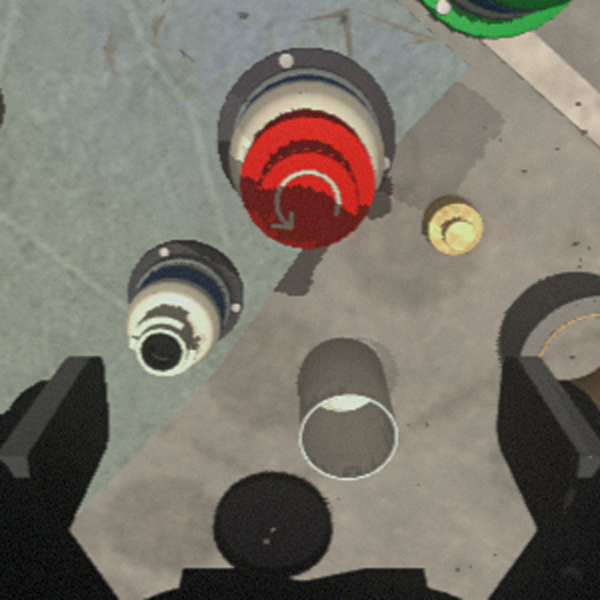

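The cap is centred under the gripper at crop (308,180), with the arrow on top and the brass weight at (455,228) clear. I descend to just above it for a second measurement.

```bash
python3 -m crank '[{"rx":0,"ry":0,"rz":0,"dx":0,"dy":0.001,"dz":0.038,"hand":0.085},{"rx":0,"ry":0,"rz":0,"dx":0,"dy":0.001,"dz":0.038,"hand":0.085},{"rx":0,"ry":0,"rz":0,"dx":-0.001,"dy":0.001,"dz":0.038,"hand":0.085},{"rx":0,"ry":0,"rz":0,"dx":0,"dy":0,"dz":0,"hand":0.085},{"rx":0,"ry":0,"rz":0,"dx":0,"dy":0,"dz":0,"hand":0.085}]'
python3 capm.py pics/w5.png
python3 - <<'E'
from h import *
import pickle
st,s=pickle.load(open('cap.pkl','rb'));q=st['tcp_rot'];Rt=R.from_quat([q[1],q[2],q[3],q[0]]).as_matrix()
# project model circles for candidate axis offsets: print contour extents vs expected extents at given offset
im=s['color'].astype(int);m=((im[...,2]>60)&(im[...,1]<0.45*im[...,2])&(im[...,0]<0.45*im[...,2])).astype(np.uint8)
c=max(cv2.findContours(m,0,1)[0],key=cv2.contourArea);x,y,w,h=cv2.boundingRect(c);print('ext',x,x+w,y,y+h)
T=np.linalg.inv(np.array(s['tool_from_camera']));a=np.linspace(0,6.28,120)
P=[]
for r,z in((34,114),(34,145.5),(23,179.5)):
    W=np.c_[st['tool_pos'][0]+r*np.cos(a),st['tool_pos'][1]+r*np.sin(a),a*0+z]
    t=(W-st['tool_pos'])@Rt;cc=t@T[:3,:3].T+T[:3,3];P.append(np.c_[cc[:,0]/cc[:,2]*s['fx']+s['cx'],cc[:,1]/cc[:,2]*s['fy']+s['cy']])
    print(z,P[-1].min(0).round(1),P[-1].max(0).round(1),'px/mm',(s['fx']/cc[:,2].mean()).round(2))
E
```

```text
time: 5.77
tool_pos: [588.0, 170.8, 215.9]
tcp_rot: [-0.002, 0.43, 0.903, -0.002]
contact_force: [1.0, 0.2, 1.3]
grip_width: 0.994
j [-0.63  0.49  0.38  1.89 -0.25  0.81  0.57] tcp [588.  170.8 215.9] F [1.  0.2 1.3]
(273, 193, 100, 111) 8191.5
ellipse [322.  247.7] [ 97.6 110. ] at z145.5 [587.3 174.  145.5] tool delta [ 2.8  1.7 70.4]
ext 273 373 193 304
114 [275.7 193.4] [365.  278.7] px/mm 1.31
145.5 [269.4 201.9] [370.5 297.3] px/mm 1.49
179.5 [279.5 233.6] [359.2 307.3] px/mm 1.73
```

View pics/w5.png

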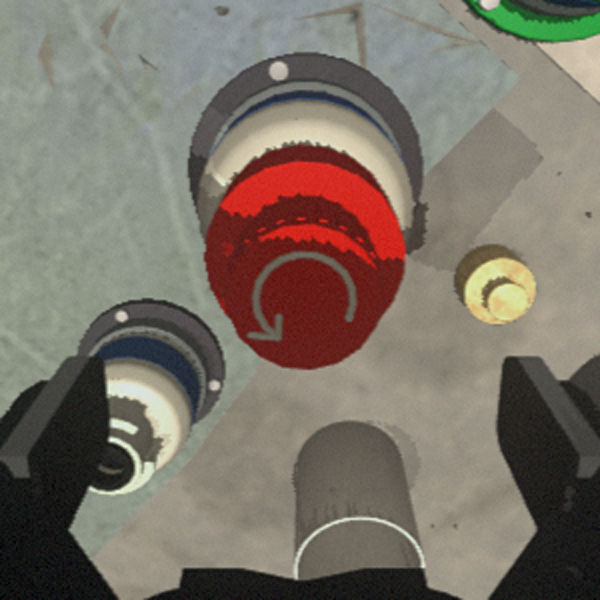

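The cap top is at crop (305,300). Extents against expectation give +1 mm x, +2 mm y. I correct, descend to TCP z≈148 and close.

```bash
python3 -m crank '[{"rx":0,"ry":0,"rz":0,"dx":0.001,"dy":0.002,"dz":0.02,"hand":0.085},{"rx":0,"ry":0,"rz":0,"dx":0,"dy":0,"dz":0.02,"hand":0.085},{"rx":0,"ry":0,"rz":0,"dx":0,"dy":0,"dz":0.02,"hand":0.085},{"rx":0,"ry":0,"rz":0,"dx":0,"dy":0,"dz":0.008,"hand":0.085},{"rx":0,"ry":0,"rz":0,"dx":0,"dy":0,"dz":0,"hand":0.085},{"rx":0,"ry":0,"rz":0,"dx":0,"dy":0,"dz":0,"hand":0.04},{"rx":0,"ry":0,"rz":0,"dx":0,"dy":0,"dz":0,"hand":0.02},{"rx":0,"ry":0,"rz":0,"dx":0,"dy":0,"dz":0,"hand":0.01},{"rx":0,"ry":0,"rz":0,"dx":0,"dy":0,"dz":0,"hand":0.01},{"rx":0,"ry":0,"rz":0,"dx":0,"dy":0,"dz":0,"hand":0.01}]'
python3 -m crank '[{"rx":0,"ry":0,"rz":0,"dx":0,"dy":0,"dz":0,"hand":0.01},{"rx":0,"ry":0,"rz":0,"dx":0,"dy":0,"dz":0,"hand":0.01},{"rx":0,"ry":0,"rz":0,"dx":0,"dy":0,"dz":0,"hand":0.01},{"rx":0,"ry":0,"rz":0,"dx":0,"dy":0,"dz":0,"hand":0.01}]'
```

```text
time: 6.65
tool_pos: [589.9, 172.1, 150.8]
tcp_rot: [-0.0, 0.431, 0.903, -0.0]
contact_force: [-3.6, -2.7, 6.4]
grip_width: 0.523
time: 6.98
tool_pos: [589.9, 172.1, 150.8]
tcp_rot: [-0.0, 0.431, 0.903, -0.0]
contact_force: [-3.2, -1.8, 6.8]
grip_width: 0.523
```

Gripped (opening ≈44.5 mm). Now press slowly.

```bash
A='[{"rx":0,"ry":0,"rz":0,"dx":0,"dy":0,"dz":0.0004,"hand":0.01}]'
python3 -m crank '[{"rx":0,"ry":0,"rz":0,"dx":0,"dy":0,"dz":0.0004,"hand":0.01},{"rx":0,"ry":0,"rz":0,"dx":0,"dy":0,"dz":0.0004,"hand":0.01},{"rx":0,"ry":0,"rz":0,"dx":0,"dy":0,"dz":0.0004,"hand":0.01},{"rx":0,"ry":0,"rz":0,"dx":0,"dy":0,"dz":0.0004,"hand":0.01},{"rx":0,"ry":0,"rz":0,"dx":0,"dy":0,"dz":0.0004,"hand":0.01}]'
python3 -m crank '[{"rx":0,"ry":0,"rz":0,"dx":0,"dy":0,"dz":0.0004,"hand":0.01},{"rx":0,"ry":0,"rz":0,"dx":0,"dy":0,"dz":0.0004,"hand":0.01},{"rx":0,"ry":0,"rz":0,"dx":0,"dy":0,"dz":0.0004,"hand":0.01},{"rx":0,"ry":0,"rz":0,"dx":0,"dy":0,"dz":0.0004,"hand":0.01},{"rx":0,"ry":0,"rz":0,"dx":0,"dy":0,"dz":0.0004,"hand":0.01}]'
```

```text
time: 7.4
tool_pos: [590.0, 172.0, 149.4]
tcp_rot: [-0.001, 0.431, 0.903, -0.0]
contact_force: [-5.5, -2.9, 12.5]
grip_width: 0.518
time: 7.82
tool_pos: [590.1, 172.0, 149.2]
tcp_rot: [-0.001, 0.431, 0.902, 0.0]
contact_force: [-9.0, -3.4, 24.5]
grip_width: 0.52
```

Force went up with hardly any travel, so it has bottomed. I ease the load and the side force a little, then begin turning.

```bash
python3 -m crank '[{"rx":0,"ry":0,"rz":0,"dx":0,"dy":-0.0005,"dz":-0.0005,"hand":0.01},{"rx":0,"ry":0,"rz":0,"dx":0,"dy":-0.0005,"dz":-0.0003,"hand":0.01}]'
python3 -m crank '[{"rx":0,"ry":0,"rz":-0.04,"dx":0,"dy":0,"dz":0,"hand":0.01},{"rx":0,"ry":0,"rz":-0.04,"dx":0,"dy":0,"dz":0,"hand":0.01},{"rx":0,"ry":0,"rz":-0.04,"dx":0,"dy":0,"dz":0,"hand":0.01}]'
python3 -c "
from h import *
st=manip.get_state();print(st['torque'].round(2),st['joint_positions'].round(2))"
```

```text
time: 7.98
tool_pos: [590.0, 172.0, 149.3]
tcp_rot: [0.0, 0.431, 0.903, 0.001]
contact_force: [-4.0, -1.6, 13.1]
grip_width: 0.524
time: 8.23
tool_pos: [590.1, 172.3, 149.2]
tcp_rot: [0.0, 0.375, 0.927, 0.001]
contact_force: [-5.1, -1.8, 14.1]
grip_width: 0.515
[-0.19  1.02 -0.21] [-0.57  0.57  0.3   1.94 -0.27  0.67  0.7 ]
```

```bash
python3 -m crank '[{"rx":0,"ry":0,"rz":-0.05,"dx":0,"dy":0,"dz":0,"hand":0.01},{"rx":0,"ry":0,"rz":-0.05,"dx":0,"dy":0,"dz":0,"hand":0.01},{"rx":0,"ry":0,"rz":-0.05,"dx":0,"dy":0,"dz":0,"hand":0.01},{"rx":0,"ry":0,"rz":-0.05,"dx":0,"dy":0,"dz":0,"hand":0.01},{"rx":0,"ry":0,"rz":-0.05,"dx":0,"dy":0,"dz":0,"hand":0.01},{"rx":0,"ry":0,"rz":-0.05,"dx":0,"dy":0,"dz":0,"hand":0.01}]'
python3 -c "
from h import *
import pickle
st=manip.get_state();print(st['torque'].round(2),st['joint_positions'].round(2))
s=manip.snapshot('wrist');pickle.dump((st,s),open('t1.pkl','wb'))
st,s0=pickle.load(open('cap.pkl','rb'))
f=lambda i:cv2.resize(i[120:420,170:470],(400,400),interpolation=2)
cv2.imwrite('pics/t1.png',np.hstack([f(s0['color']),cv2.convertScaleAbs(f(s['color']),alpha=1.5)]))"
```

```text
time: 8.73
tool_pos: [589.9, 172.8, 149.2]
tcp_rot: [0.0, 0.233, 0.973, 0.001]
contact_force: [-5.4, -0.2, 14.2]
grip_width: 0.52
[ 0.06  1.02 -0.31] [-0.51  0.56  0.22  1.94 -0.19  0.66  0.93]
```

View pics/t1.png

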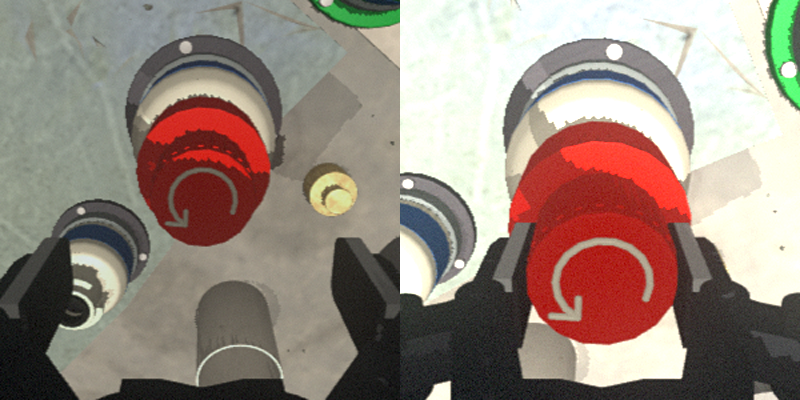

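The arrow keeps the same attitude relative to the gripper, so the cap turns with it without slip (about 24° so far). I continue to about 63°.

```bash
python3 -m crank '[{"rx":0,"ry":0,"rz":-0.055,"dx":0,"dy":0,"dz":0,"hand":0.01},{"rx":0,"ry":0,"rz":-0.055,"dx":0,"dy":0,"dz":0,"hand":0.01},{"rx":0,"ry":0,"rz":-0.055,"dx":0,"dy":0,"dz":0,"hand":0.01},{"rx":0,"ry":0,"rz":-0.055,"dx":0,"dy":0,"dz":0,"hand":0.01},{"rx":0,"ry":0,"rz":-0.055,"dx":0,"dy":0,"dz":0,"hand":0.01},{"rx":0,"ry":0,"rz":-0.055,"dx":0,"dy":0,"dz":0,"hand":0.01}]'
python3 -c "
from h import *
st=manip.get_state();print(st['torque'].round(2),st['joint_positions'].round(2))"
python3 -m crank '[{"rx":0,"ry":0,"rz":-0.055,"dx":0,"dy":0,"dz":0,"hand":0.01},{"rx":0,"ry":0,"rz":-0.055,"dx":0,"dy":0,"dz":0,"hand":0.01},{"rx":0,"ry":0,"rz":-0.055,"dx":0,"dy":0,"dz":0,"hand":0.01},{"rx":0,"ry":0,"rz":-0.055,"dx":0,"dy":0,"dz":0,"hand":0.01},{"rx":0,"ry":0,"rz":-0.055,"dx":0,"dy":0,"dz":0,"hand":0.01},{"rx":0,"ry":0,"rz":-0.055,"dx":0,"dy":0,"dz":0,"hand":0.01},{"rx":0,"ry":0,"rz":0,"dx":0,"dy":0,"dz":0,"hand":0.01}]'
python3 -c "
from h import *
st=manip.get_state();print(st['torque'].round(2),st['joint_positions'].round(2));q=st['tcp_rot'];print('turn',2*np.degrees(np.arcsin(.431)-np.arctan2(q[1],q[2])))"
```

```text
time: 9.28
tool_pos: [589.9, 173.4, 149.2]
tcp_rot: [0.0, 0.069, 0.998, 0.001]
contact_force: [-5.0, 0.1, 13.5]
grip_width: 0.522
[ 0.26  1.07 -0.18] [-0.45  0.56  0.12  1.93 -0.11  0.66  1.18]
time: 9.87
tool_pos: [589.6, 173.8, 149.2]
tcp_rot: [0.0, -0.096, 0.995, 0.001]
contact_force: [-4.6, -0.1, 14.4]
grip_width: 0.516
[0.27 1.34 0.11] [-0.38  0.55  0.03  1.93 -0.03  0.66  1.43]
turn 62.03176355149598
```

62° turned with low torque. I lift gently and watch for a pull.

```bash
python3 -m crank '[{"rx":0,"ry":0,"rz":0,"dx":0,"dy":0,"dz":-0.001,"hand":0.01},{"rx":0,"ry":0,"rz":0,"dx":0,"dy":0,"dz":-0.001,"hand":0.01},{"rx":0,"ry":0,"rz":0,"dx":0,"dy":0,"dz":-0.001,"hand":0.01},{"rx":0,"ry":0,"rz":0,"dx":0,"dy":0,"dz":-0.001,"hand":0.01},{"rx":0,"ry":0,"rz":0,"dx":0,"dy":0,"dz":-0.001,"hand":0.01},{"rx":0,"ry":0,"rz":0,"dx":0,"dy":0,"dz":-0.001,"hand":0.01}]'
python3 -m crank '[{"rx":0,"ry":0,"rz":0,"dx":0,"dy":0,"dz":-0.001,"hand":0.01},{"rx":0,"ry":0,"rz":0,"dx":0,"dy":0,"dz":-0.001,"hand":0.01},{"rx":0,"ry":0,"rz":0,"dx":0,"dy":0,"dz":-0.001,"hand":0.01},{"rx":0,"ry":0,"rz":0,"dx":0,"dy":0,"dz":-0.001,"hand":0.01}]'
```

```text
time: 10.37
tool_pos: [589.5, 173.5, 152.3]
tcp_rot: [-0.0, -0.095, 0.995, 0.0]
contact_force: [-3.8, 3.8, 2.2]
grip_width: 0.52
time: 10.7
tool_pos: [589.0, 173.1, 155.4]
tcp_rot: [-0.001, -0.095, 0.995, 0.0]
contact_force: [-1.5, 4.7, -4.1]
grip_width: 0.516
```

```bash
python3 -m crank '[{"rx":0,"ry":0,"rz":0,"dx":0,"dy":0,"dz":-0.0015,"hand":0.01},{"rx":0,"ry":0,"rz":0,"dx":0,"dy":0,"dz":-0.0015,"hand":0.01},{"rx":0,"ry":0,"rz":0,"dx":0,"dy":0,"dz":-0.0015,"hand":0.01},{"rx":0,"ry":0,"rz":0,"dx":0,"dy":0,"dz":-0.0015,"hand":0.01}]'
python3 -m crank '[{"rx":0,"ry":0,"rz":0,"dx":0,"dy":0,"dz":-0.002,"hand":0.01},{"rx":0,"ry":0,"rz":0,"dx":0,"dy":0,"dz":-0.003,"hand":0.01},{"rx":0,"ry":0,"rz":0,"dx":0,"dy":0,"dz":-0.003,"hand":0.01},{"rx":0,"ry":0,"rz":0,"dx":0,"dy":0,"dz":-0.003,"hand":0.01}]'
```

```text
time: 11.03
tool_pos: [589.0, 173.1, 161.7]
tcp_rot: [-0.001, -0.095, 0.995, 0.0]
contact_force: [-2.1, 3.5, -4.4]
grip_width: 0.522
time: 11.37
tool_pos: [591.1, 170.3, 173.9]
tcp_rot: [0.001, -0.094, 0.996, -0.001]
contact_force: [0.5, -0.4, -0.6]
grip_width: 0.519
```

Free (force ≈0). I lift to about z 254 and fly beside the dish with the camera over it.

```bash
python3 -m crank '[{"rx":0,"ry":0,"rz":0,"dx":0,"dy":0,"dz":-0.015,"hand":0.01},{"rx":0,"ry":0,"rz":0,"dx":0,"dy":0,"dz":-0.025,"hand":0.01},{"rx":0,"ry":0,"rz":0,"dx":0,"dy":0,"dz":-0.025,"hand":0.01},{"rx":0,"ry":0,"rz":0,"dx":0,"dy":-0.01,"dz":-0.015,"hand":0.01},{"rx":0,"ry":0,"rz":0,"dx":0.0008,"dy":-0.022,"dz":0,"hand":0.01},{"rx":0,"ry":0,"rz":0,"dx":0.0008,"dy":-0.03,"dz":0,"hand":0.01},{"rx":0,"ry":0,"rz":0,"dx":0.0008,"dy":-0.03,"dz":0,"hand":0.01},{"rx":0,"ry":0,"rz":0,"dx":0.0008,"dy":-0.03,"dz":0,"hand":0.01},{"rx":0,"ry":0,"rz":0,"dx":0.0008,"dy":-0.03,"dz":0,"hand":0.01},{"rx":0,"ry":0,"rz":0,"dx":0.0008,"dy":-0.03,"dz":0,"hand":0.01},{"rx":0,"ry":0,"rz":0,"dx":0.0008,"dy":-0.03,"dz":0,"hand":0.01},{"rx":0,"ry":0,"rz":0,"dx":0.0008,"dy":-0.03,"dz":0,"hand":0.01},{"rx":0,"ry":0,"rz":0,"dx":0.0008,"dy":-0.03,"dz":0,"hand":0.01},{"rx":0,"ry":0,"rz":0,"dx":0.0008,"dy":-0.03,"dz":0,"hand":0.01},{"rx":0,"ry":0,"rz":0,"dx":0.0008,"dy":-0.03,"dz":0,"hand":0.01},{"rx":0,"ry":0,"rz":0,"dx":0.0008,"dy":-0.02,"dz":0,"hand":0.01},{"rx":0,"ry":0,"rz":0,"dx":0,"dy":-0.01,"dz":0,"hand":0.01},{"rx":0,"ry":0,"rz":0,"dx":0,"dy":0,"dz":0,"hand":0.01},{"rx":0,"ry":0,"rz":0,"dx":0,"dy":0,"dz":0,"hand":0.01}]'
cat > dishm.py <<'E'
from h import *
import pickle,sys
st=manip.get_state();s=manip.snapshot('wrist');im=s['color'].astype(int)
print('j',st['joint_positions'].round(2),'tcp',st['tool_pos'].round(1),'F',st['contact_force'].round(1))
q=st['tcp_rot'];Rt=R.from_quat([q[1],q[2],q[3],q[0]]).as_matrix()
k,l,S,c=cv2.connectedComponentsWithStats((im.max(2)<60).astype(np.uint8))
for i in range(1,k):
    if S[i][4]>1500:
        e=cv2.fitEllipse(max(cv2.findContours((l==i).astype(np.uint8),0,1)[0],key=len))
        p=plane(s,[e[0]],10,st)[0];print(S[i],np.round(e[0],1),np.round(e[1],1),p.round(1),'tool delta',(Rt.T@(p-st['tool_pos'])).round(1))
m=((im[...,2]>60)&(im[...,1]<0.45*im[...,2])&(im[...,0]<0.45*im[...,2])).astype(np.uint8)
c=max(cv2.findContours(m,0,1)[0],key=cv2.contourArea);print('red',cv2.boundingRect(c))
cv2.imwrite(sys.argv[1],s['color']);pickle.dump((st,s),open('dish.pkl','wb'))
E
python3 dishm.py pics/d1.png
```

```text
time: 12.95
tool_pos: [648.5, -185.0, 253.4]
tcp_rot: [0.0, -0.094, 0.996, 0.0]
contact_force: [0.9, 1.1, -0.9]
grip_width: 0.518
j [ 0.15  0.51  0.09  1.71 -0.05  0.93  2.02] tcp [ 648.5 -185.   253.4] F [ 0.9  1.1 -0.9]
[ 289   84   90   93 4442] [333.6 130. ] [88.1 92.9] [ 569.9 -185.5   10. ] tool delta [ 77.3  14.2 243.4]
[    0   272   640   208 59252] [328.7 404.9] [191.8 611. ] [ 936.  -118.1   10. ] tool delta [-295.    11.7  243.4]
red (252, 211, 137, 167)
```

View pics/d1.png

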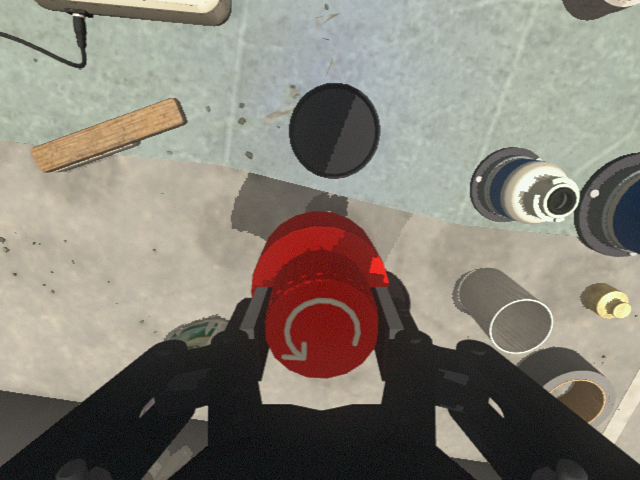

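The dish is at (333,130) and measures (570,-185), agreeing with earlier. The cap is held upright and unslipped. I move over and lower to z≈58.

```bash
python3 -m crank '[{"rx":0,"ry":0,"rz":0,"dx":0.02,"dy":0.004,"dz":0.005,"hand":0.01},{"rx":0,"ry":0,"rz":0,"dx":0.028,"dy":0.005,"dz":0.015,"hand":0.01},{"rx":0,"ry":0,"rz":0,"dx":0.02,"dy":0.0035,"dz":0.025,"hand":0.01},{"rx":0,"ry":0,"rz":0,"dx":0.0093,"dy":0.0017,"dz":0.03,"hand":0.01},{"rx":0,"ry":0,"rz":0,"dx":0,"dy":0,"dz":0.03,"hand":0.01},{"rx":0,"ry":0,"rz":0,"dx":0,"dy":0,"dz":0.03,"hand":0.01},{"rx":0,"ry":0,"rz":0,"dx":0,"dy":0,"dz":0.025,"hand":0.01},{"rx":0,"ry":0,"rz":0,"dx":0,"dy":0,"dz":0.018,"hand":0.01},{"rx":0,"ry":0,"rz":0,"dx":0,"dy":0,"dz":0.01,"hand":0.01},{"rx":0,"ry":0,"rz":0,"dx":0,"dy":0,"dz":0.006,"hand":0.01},{"rx":0,"ry":0,"rz":0,"dx":0,"dy":0,"dz":0,"hand":0.01},{"rx":0,"ry":0,"rz":0,"dx":0,"dy":0,"dz":0,"hand":0.01}]'
python3 -m crank '[{"rx":0,"ry":0,"rz":0,"dx":0,"dy":0,"dz":0.002,"hand":0.01},{"rx":0,"ry":0,"rz":0,"dx":0,"dy":0,"dz":0.002,"hand":0.01},{"rx":0,"ry":0,"rz":0,"dx":0,"dy":0,"dz":0.002,"hand":0.01},{"rx":0,"ry":0,"rz":0,"dx":0,"dy":0,"dz":0.002,"hand":0.01},{"rx":0,"ry":0,"rz":0,"dx":0,"dy":0,"dz":0,"hand":0.01}]'
python3 dishm.py pics/d2.png
```

```text
time: 14.0
tool_pos: [570.9, -184.8, 59.9]
tcp_rot: [0.001, -0.096, 0.995, -0.0]
contact_force: [-0.4, 0.8, 0.1]
grip_width: 0.52
time: 14.42
tool_pos: [570.0, -185.4, 51.1]
tcp_rot: [-0.0, -0.095, 0.995, 0.0]
contact_force: [-0.0, 0.4, -1.1]
grip_width: 0.521
j [ 0.2   0.69  0.05  2.01 -0.08  0.45  2.07] tcp [ 570.  -185.4   51.1] F [-0.   0.4 -1.1]
[    0   188   640   292 64695] [320.8 374.5] [300. 580.] [ 644.7 -170.2   10. ] tool delta [-76.3   0.8  41.1]
[ 607  345   33   85 1504] [626.1 388.3] [33.5 76.7] [616.7  31.1  10. ] tool delta [-86.9 203.8  41.1]
red (250, 211, 139, 167)
```

Over the dish, no contact yet. I lower slowly until contact.

```bash
python3 -m crank '[{"rx":0,"ry":0,"rz":0,"dx":0,"dy":0,"dz":0.001,"hand":0.01},{"rx":0,"ry":0,"rz":0,"dx":0,"dy":0,"dz":0.001,"hand":0.01},{"rx":0,"ry":0,"rz":0,"dx":0,"dy":0,"dz":0.001,"hand":0.01},{"rx":0,"ry":0,"rz":0,"dx":0,"dy":0,"dz":0.001,"hand":0.01},{"rx":0,"ry":0,"rz":0,"dx":0,"dy":0,"dz":0.001,"hand":0.01}]'
python3 -m crank '[{"rx":0,"ry":0,"rz":0,"dx":0,"dy":0,"dz":0.0007,"hand":0.01},{"rx":0,"ry":0,"rz":0,"dx":0,"dy":0,"dz":0.0007,"hand":0.01},{"rx":0,"ry":0,"rz":0,"dx":0,"dy":0,"dz":0.0007,"hand":0.01}]'
```

```text
time: 14.88
tool_pos: [570.1, -185.4, 46.1]
tcp_rot: [-0.0, -0.095, 0.995, 0.0]
contact_force: [0.6, 0.0, -0.1]
grip_width: 0.52
time: 15.13
tool_pos: [570.1, -185.4, 44.0]
tcp_rot: [0.0, -0.095, 0.995, -0.0]
contact_force: [-0.4, 0.5, -1.2]
grip_width: 0.522
```

```bash
python3 -m crank '[{"rx":0,"ry":0,"rz":0,"dx":0,"dy":0,"dz":0.0006,"hand":0.01},{"rx":0,"ry":0,"rz":0,"dx":0,"dy":0,"dz":0.0006,"hand":0.01},{"rx":0,"ry":0,"rz":0,"dx":0,"dy":0,"dz":0.0006,"hand":0.01}]'
python3 -m crank '[{"rx":0,"ry":0,"rz":0,"dx":0,"dy":0,"dz":0.0005,"hand":0.01},{"rx":0,"ry":0,"rz":0,"dx":0,"dy":0,"dz":0.0005,"hand":0.01}]'
```

```text
time: 15.38
tool_pos: [570.3, -185.5, 43.3]
tcp_rot: [0.0, -0.095, 0.995, 0.0]
contact_force: [-1.9, -0.3, 12.0]
grip_width: 0.524
time: 15.55
tool_pos: [570.4, -185.6, 43.2]
tcp_rot: [0.0, -0.095, 0.995, 0.0]
contact_force: [-3.3, 0.5, 16.3]
grip_width: 0.517
```

Contact is at z 43.3, as predicted for the dish floor (the rim would be about 53). I relieve the load, open, and rise.

```bash
python3 -m crank '[{"rx":0,"ry":0,"rz":0,"dx":0,"dy":0,"dz":-0.001,"hand":0.01},{"rx":0,"ry":0,"rz":0,"dx":0,"dy":0,"dz":-0.0006,"hand":0.01}]'
python3 -m crank '[{"rx":0,"ry":0,"rz":0,"dx":0,"dy":0,"dz":0,"hand":0.05},{"rx":0,"ry":0,"rz":0,"dx":0,"dy":0,"dz":0,"hand":0.06},{"rx":0,"ry":0,"rz":0,"dx":0,"dy":0,"dz":0,"hand":0.08},{"rx":0,"ry":0,"rz":0,"dx":0,"dy":0,"dz":0,"hand":0.08},{"rx":0,"ry":0,"rz":0,"dx":0,"dy":0,"dz":0,"hand":0.08},{"rx":0,"ry":0,"rz":0,"dx":0,"dy":0,"dz":0,"hand":0.08},{"rx":0,"ry":0,"rz":0,"dx":0,"dy":0,"dz":0,"hand":0.08}]'
python3 -m crank '[{"rx":0,"ry":0,"rz":0,"dx":0,"dy":0,"dz":-0.01,"hand":0.08},{"rx":0,"ry":0,"rz":0,"dx":0,"dy":0,"dz":-0.02,"hand":0.08},{"rx":0,"ry":0,"rz":0,"dx":0,"dy":0,"dz":-0.03,"hand":0.08},{"rx":0,"ry":0,"rz":0,"dx":0,"dy":0,"dz":-0.035,"hand":0.08},{"rx":0,"ry":0,"rz":0,"dx":0,"dy":0,"dz":-0.035,"hand":0.08},{"rx":0,"ry":0,"rz":0,"dx":0,"dy":0,"dz":-0.035,"hand":0.08},{"rx":0,"ry":0,"rz":0,"dx":0,"dy":0,"dz":-0.02,"hand":0.08},{"rx":0,"ry":0,"rz":0,"dx":0,"dy":0,"dz":0,"hand":0.08},{"rx":0,"ry":0,"rz":0,"dx":0,"dy":0,"dz":0,"hand":0.08}]'
python3 - <<'E'
from h import *
import pickle
st=manip.get_state();s=manip.snapshot('wrist');im=s['color'].astype(int);q=st['tcp_rot'];Rt=R.from_quat([q[1],q[2],q[3],q[0]]).as_matrix()
m=((im[...,2]>50)&(im[...,1]<0.45*im[...,2])&(im[...,0]<0.45*im[...,2])).astype(np.uint8)
c=max(cv2.findContours(m,0,1)[0],key=cv2.contourArea);print('red',cv2.boundingRect(c),'tcp',st['tool_pos'],st['contact_force'])
T=np.linalg.inv(np.array(s['tool_from_camera']));a=np.linspace(0,6.28,120)
for nm,r,z,x,y in(('capbase',34,4,570,-185.5),('shoulder',34,35.5,570,-185.5),('top',23,69.5,570,-185.5),('dishrim',50,14,570,-185.5)):
    W=np.c_[x+r*np.cos(a),y+r*np.sin(a),a*0+z];t=(W-st['tool_pos'])@Rt;cc=t@T[:3,:3].T+T[:3,3]
    p=np.c_[cc[:,0]/cc[:,2]*s['fx']+s['cx'],cc[:,1]/cc[:,2]*s['fy']+s['cy']];print(nm,p.min(0).round(),p.max(0).round())
k,l,S,ce=cv2.connectedComponentsWithStats((im.max(2)<60).astype(np.uint8))
print([list(map(int,S[i])) for i in range(1,k) if S[i][4]>300])
_,S0=pickle.load(open('s0.pkl','rb'))
for n in('scene','side'):
    b=manip.snapshot(n)['color'];d=(np.abs(b.astype(int)-S0[n]['color']).max(2)>45).astype(np.uint8)
    d=cv2.morphologyEx(d,cv2.MORPH_OPEN,np.ones((3,3)));k,l,S,ce=cv2.connectedComponentsWithStats(d)
    print(n,'changed',[list(map(int,S[i])) for i in range(1,k) if S[i][4]>40])
    h=b.astype(int);r=((h[...,2]>110)&(h[...,1]<70)&(h[...,0]<70)).astype(np.uint8);k,l,S,ce=cv2.connectedComponentsWithStats(r)
    print(n,'red',[list(map(int,S[i])) for i in range(1,k) if S[i][4]>60])
E
```

```text
time: 15.72
tool_pos: [570.2, -185.5, 43.5]
tcp_rot: [0.0, -0.095, 0.995, -0.0]
contact_force: [-1.4, 0.2, 1.0]
grip_width: 0.517
time: 16.3
tool_pos: [570.1, -185.4, 42.8]
tcp_rot: [-0.0, -0.095, 0.995, 0.0]
contact_force: [-0.1, 0.1, -0.2]
grip_width: 0.938
time: 17.05
tool_pos: [570.8, -185.7, 230.1]
tcp_rot: [0.002, -0.095, 0.995, -0.001]
contact_force: [-1.2, -0.3, -0.5]
grip_width: 0.94
red (287, 171, 68, 68) tcp [ 570.8268976  -185.68876806  230.09392258] [-1.18843233 -0.34036202 -0.5330446 ]
capbase [291. 171.] [352. 231.]
shoulder [288. 174.] [354. 240.]
top [296. 191.] [346. 240.]
dishrim [275. 156.] [367. 247.]
[[0, 100, 73, 46, 560], [276, 159, 91, 90, 2585], [563, 223, 76, 87, 492], [575, 235, 65, 78, 1139], [600, 249, 40, 81, 1865], [532, 277, 28, 25, 474], [0, 297, 640, 183, 60498], [322, 330, 77, 70, 4185]]
scene changed [[424, 0, 37, 38, 908], [459, 0, 16, 16, 172], [405, 45, 60, 99, 2870], [392, 192, 32, 38, 899], [256, 233, 42, 52, 1644], [547, 353, 65, 60, 2129], [496, 455, 52, 25, 971], [554, 467, 16, 13, 167], [608, 468, 9, 12, 41]]
scene red [[516, 0, 109, 38, 1704], [407, 193, 14, 15, 127], [402, 206, 22, 16, 140]]
side changed [[0, 0, 31, 89, 2038], [60, 0, 48, 57, 2020], [386, 0, 76, 87, 4850], [77, 67, 34, 70, 1674], [389, 89, 22, 6, 71], [371, 101, 86, 105, 4961], [304, 196, 34, 40, 948], [381, 207, 14, 12, 139], [126, 220, 18, 26, 238], [422, 224, 16, 12, 146], [0, 229, 7, 24, 120], [311, 237, 28, 9, 118], [20, 324, 62, 32, 1156], [375, 330, 47, 58, 2115], [17, 385, 74, 49, 2363], [23, 394, 10, 10, 52]]
side red [[384, 331, 30, 16, 131], [392, 334, 15, 7, 62], [375, 349, 44, 22, 296]]
```

The cap outline matches the prediction for standing flat in the dish. No change shows at the beaker, tin or weight in either view. I hand in.

```bash
python3 -c "
from cell import manip
print(manip.close_job())"
```

```text
the job is handed in; nothing more can be done
None
```

The cap is off the bottle and standing upright and flat in the black dish at about (570, −185), and I handed the job in at about 17 s of the 64 s allowed.

- **Removal:** I gripped the red cap and pressed it slowly until it bottomed, with wrist force peaking at about 24.5 N including the spring. I eased that to about 14 N, turned the cap 62° anticlockwise with at most about 0.3 N·m of twist in the readings, and lifted it free. The pull on lifting was about 4 N.
- **Placing:** The cap touched down on the dish floor at the predicted height, with about 16 N measured at most. I eased the load before opening the fingers.

**Final checks:**
- In the last wrist picture, the cap's outline matches a 68 mm cap standing flat and centred in the dish to within about 3 pixels.
- Comparing the scene and side cameras with the start shows no change at the beaker, tin or brass weight.
- The gripper was empty and well clear, with the force near zero.

**Less certain:**
- **Dish choice:** A third dark disc lies farther right, near (396, −916). I ruled it out because it has a glossy grey face, unlike the two identical black dishes. I used the right-hand one of those two.
- **Rim force:** The 24.5 N peak leaves an estimated 12–18 N on the neck rim after the spring and friction, which is under the 22 N limit but not measured directly.
- **Last picture not viewed:** The viewer had reached its limit of 12 pictures, so the final placement was checked by measurements only.

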